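# Set up the electronics bench: raise the caddy rail, hang the caddies, lean the tablet

## Task

Get the electronics bench ready for class: first raise the ratchet rail by its orange grip to the notch with the red tooth (60 mm above its lowest notch, and no higher), and only then hang every parts caddy that is on the bench by its handle on a double hook of its own (each pair of prongs has a white plate), the handle resting on both prongs. Also take the tablet out of its charging dock and lean it in the plywood rest, lower edge behind the lip and back against the slanted panel. Leave the other things on the bench where they are.

Things in the scene. Friction and masses are not known exactly. Their poses are not given: they have to be found in the camera images.
- caddy_blue: blue parts caddy: open box 64 (x) x 96 (y) x 45 mm high, ~180 g, with a stiff arched handle. Handle top bar: along y, 96 long, 8 thick (x), 10 high, centre 105 and top 110 mm above the origin; uprights at y +-45 mm; window under the bar 84 wide, from z 45 (rim) to 100 mm. Origin: centre of underside, z up. May be absent
- caddy_blue_bail (a point): middle of the underside of the blue caddy's handle bar, where it should sit on the hooks; 100 mm above the caddy's origin; axes as the caddy
- caddy_yellow: yellow parts caddy: open box 64 (x) x 96 (y) x 45 mm high, ~180 g, with a stiff arched handle. Handle top bar: along y, 96 long, 8 thick (x), 10 high, centre 105 and top 110 mm above the origin; uprights at y +-45 mm; window under the bar 84 wide, from z 45 (rim) to 100 mm. Origin: centre of underside, z up. May be absent
- caddy_yellow_bail (a point): middle of the underside of the yellow caddy's handle bar, where it should sit on the hooks; 100 mm above the caddy's origin; axes as the caddy
- caddy_green: green parts caddy: open box 64 (x) x 96 (y) x 45 mm high, ~180 g, with a stiff arched handle. Handle top bar: along y, 96 long, 8 thick (x), 10 high, centre 105 and top 110 mm above the origin; uprights at y +-45 mm; window under the bar 84 wide, from z 45 (rim) to 100 mm. Origin: centre of underside, z up. May be absent
- caddy_green_bail (a point): middle of the underside of the green caddy's handle bar, where it should sit on the hooks; 100 mm above the caddy's origin; axes as the caddy
- caddy_red: red parts caddy: open box 64 (x) x 96 (y) x 45 mm high, ~180 g, with a stiff arched handle. Handle top bar: along y, 96 long, 8 thick (x), 10 high, centre 105 and top 110 mm above the origin; uprights at y +-45 mm; window under the bar 84 wide, from z 45 (rim) to 100 mm. Origin: centre of underside, z up. May be absent
- caddy_red_bail (a point): middle of the underside of the red caddy's handle bar, where it should sit on the hooks; 100 mm above the caddy's origin; axes as the caddy
- rail (a joint): height of rail above its lowest notch, m; notches at 0, 0.02, 0.04, 0.06, 0.08. Rail and toothed column slide straight up; a sprung pawl clicks under each tooth and carries it: it cannot go down again, too high cannot be undone. Let go between notches, it sinks to the notch below. At 0.06 a red tooth sits on the pawl. Starts on notch 0. Lifting takes 8 to 12 N
- rail_knob (a point): top centre of the orange grip block on the middle of the rail, by which it is raised: 22 mm thick (x), 50 mm long (y), 44 mm high; it rises with the rail and stands 49 mm above the top of the hook prongs; x axis away from the hooks, y along the rail
- hook0 (a point): leftmost double hook on the rail (white plate behind it): two level prongs 8 mm thick, centres at y +-24 mm of this point, running to -x (open end, toward robot), fingers fit between. Point: midway between prongs at their top side, where a handle bar rests (bar along y). Rail beam face 40 mm off in +x; upturned ends 30 to 40 mm off in -x, tops 14 mm above point. Rises with the rail; z up
- hook1 (a point): second double hook on the rail (white plate behind it): two level prongs 8 mm thick, centres at y +-24 mm of this point, running to -x (open end, toward robot), fingers fit between. Point: midway between prongs at their top side, where a handle bar rests (bar along y). Rail beam face 40 mm off in +x; upturned ends 30 to 40 mm off in -x, tops 14 mm above point. Rises with the rail; z up
- hook2 (a point): third double hook on the rail (white plate behind it): two level prongs 8 mm thick, centres at y +-24 mm of this point, running to -x (open end, toward robot), fingers fit between. Point: midway between prongs at their top side, where a handle bar rests (bar along y). Rail beam face 40 mm off in +x; upturned ends 30 to 40 mm off in -x, tops 14 mm above point. Rises with the rail; z up
- hook3 (a point): rightmost double hook on the rail (white plate behind it): two level prongs 8 mm thick, centres at y +-24 mm of this point, running to -x (open end, toward robot), fingers fit between. Point: midway between prongs at their top side, where a handle bar rests (bar along y). Rail beam face 40 mm off in +x; upturned ends 30 to 40 mm off in -x, tops 14 mm above point. Rises with the rail; z up
- tablet: dark tablet, a slab 10 mm thick (x) by 150 mm wide (y) by 125 mm high (z), 280 g, standing upright at the start in the slot of its charging dock, screen to -x. Origin: middle of its lower edge; z along its height to the top edge
- dock: black charging dock fixed to the bench: its slot, 13 mm wide, runs along y and is 30 mm deep, floor at z = 8 mm, walls' top at 38 mm. Origin: centre of the underside, under the slot's middle
- rest: plywood tablet rest, fixed: base top at z 10 mm; front lip along y, inner face x -28, top z 24 mm; behind it a 130 mm wide panel slanting back (to +x) 20 degrees: its front face runs from x 2 at the base to x 31, z 88 mm. The tablet foot stands on the base between lip and panel, its back on the panel. Origin: centre of the lower side of the base, front to -x
- screwdriver: red handled screwdriver, 170 mm long; lies on the bench, not part of the job
- tape_roll: yellow tape roll, 56 mm across, 18 mm high; lies on the bench, not part of the job
- power_bank: black power bank, 130 by 70 by 18 mm; lies on the bench, not part of the job
- battery_pack: blue battery pack, 30 by 60 by 18 mm; lies on the bench, not part of the job
Things that resemble listed ones, but are neither listed nor needed, are in the scene too. What is meant by the caddy_green is not pink, and is the larger of those in its own colour.

How it is judged:
By the outcome, as a careful person would: the job done as asked, in the order asked, and still so for the second after the job is handed in, with the robot touching nothing.
Of caddy_blue, caddy_yellow, caddy_green, caddy_red only 3 to 4 are there at a start; the rules pass over those that are not, and their reading is None.
At some moment in a run one of caddy_blue, caddy_yellow, caddy_green, caddy_red may be knocked a few centimetres aside while the robot is not near it.
It also fails if it takes over 200 s, if anything falls off the work surface, if the arm or the gripper's body presses on something with over 40 N, if the wrist force passes 120 N, or if a joint passes its speed limit or range.

## Robot

A 6-joint arm with a two-finger parallel gripper is mounted at the origin on the work surface. World frame = base frame: x ahead of the robot, y to its left, z up, the work surface at z = 0. Lengths are in m, angles in rad, forces in N, time in s.
With the tool pointing down it reaches from about 0.35 to 0.925 m from the base axis. Payload 6.4 kg.
Tool frame: the origin (TCP) lies at the very end of the fingers, on their centre line; the grasp point (between the pads) lies 19 mm behind it; z points along the fingers, y is the direction in which the jaws open and shut (so a half turn about z gives the same grasp; the last joint's range is limited). The gripper opens to 94 mm and grips with 3 to 60 N. Pads are 16 mm wide; open, the fingers measure 119 mm over their backs; the gripper's body (75 mm by 177 mm) begins 78 mm behind the grasp point.
Start: joints at [0.974, 0.245, 1.558, -0, 1.339, -0.174], TCP at [0.267, 0.593, 0.205] pointing down, gripper open.
Joint ranges: [-3.13, 3.13], [-1.02, 2.26], [0.13, 2.54], [-0.95, 4.09], [0.21, 2.88], [-2.74, 2.74]. Speed limits (rad/s): [2.57, 2.57, 3.14, 3.14, 3.14, 3.14].

## Interface

Orientations are given as a unit quaternion [x, y, z, w].
In Python, from workcell import manip gives the robot as it stands.
- The arm moves only by the tool jog_arm, never from a script. Its argument "steps" is a list of rows, each a list of 6 numbers: the shift along the world's x, y, z in mm, then the turn, a rotation vector about the world's x, y, z in rad. A call has 1 to 8 rows; each row shifts and turns the commanded pose from where the row before left it; what a row does not reach is not made up. A row lasts 1/12 s, in which the tool goes at most 41.7 mm and 7.16 degrees, less where a joint would pass 70% of its speed; a pose out of reach is approached as far as the arm can. A call is refused whole if a number of a shift passes 41.7 or a number of a turn 0.125, either way. A call with a gripper value outside its range is refused whole. "fingers" is the opening, from -1 (shut) to 1 (fully open), set as the call begins (left out, the last holds). The fingers move at their own pace and stop on an object; the grip force is fixed at half the most. Time passes only in rows, so rows that do not move let the fingers close. It gives the time, the measured TCP pose, the force and the opening at its end, in the units of the state.
- manip.get_obs(): the state, without advancing time (a new reading comes with each control period).
- manip.get_image(name): name is "scene" or "top"; returns a dict with "frame" (400x640x3 uint8, red, green, blue), "K" (3x3 intrinsics, pixels), "xyz" and "rotation" of the camera in the world. Camera axes: x right, y down, z forward; pixel columns grow to the right and rows downward; lengths in m; the calibration is good to about 2 mm. A picture is of the moment at which its call begins. There is no depth.
- manip.close_job(): hands the job in, once; it reports no verdict.
The state is a dict: "t": time; "qpos": joint angles; "joint_vel": joint speeds; "joint_torque": joint torques, N m; "tcp_pos": TCP position; "eef_rot": TCP orientation; "force": force on the tool from outside, world axes, zero at the start; "torque": the same for the moment, N m; "grip_width": finger opening in m.
Only numpy, scipy, OpenCV 4.12 (cv2) and the standard library are available. Lean on these libraries where they do the work, as an engineer would, in place of code of your own. Each camera call takes 0.05 s, during which the arm holds its last target. There are 200 camera calls.

## Working session

There is one attempt and no reset: what is moved stays moved. The work goes in short steps, Python scripts to look and compute and a tool call to move; the robot and the scene stay as the last step left them, time stands still between calls to the robot, and variables do not carry over. Pictures are saved under pics/ and viewed, about 12 in all and at most 16, crops included, and the job is handed in when it is done.

Besides the shell and the picture viewer there is one more tool, called after "Call:" by a JSON object that holds its "op" and its "data". jog_arm: Moves the arm, as the interface text tells. Its arguments: {"type":"object","properties":{"steps":{"type":"array"},"fingers":{"type":"number"}},"required":["steps"]}

```bash
mkdir -p pics; cat > h.py <<'E'
import numpy as np, cv2
from workcell import manip
def shot(n,tag=None):
    d=manip.get_image(n)
    if tag: cv2.imwrite(f'pics/{tag}.png',d['frame'][:,:,::-1]); np.savez(f'pics/{tag}.npz',**d)
    return d
def ray(d,u,v):
    r=np.array(d['rotation'])@np.linalg.solve(np.array(d['K']),[u,v,1.]); return np.array(d['xyz']),r/np.linalg.norm(r)
def onz(d,u,v,z):
    o,r=ray(d,u,v); return o+r*(z-o[2])/r[2]
def onx(d,u,v,x):
    o,r=ray(d,u,v); return o+r*(x-o[0])/r[0]
def two(d1,p1,d2,p2):
    o1,r1=ray(d1,*p1);o2,r2=ray(d2,*p2)
    s=np.linalg.lstsq(np.c_[r1,-r2],o2-o1,rcond=None)[0]
    a=o1+r1*s[0];b=o2+r2*s[1]; return (a+b)/2,np.linalg.norm(a-b)
def pix(d,p):
    c=np.array(d['K'])@np.array(d['rotation']).T@(np.array(p)-np.array(d['xyz'])); return c[:2]/c[2]
def load(tag): return dict(np.load(f'pics/{tag}.npz'))
E
python3 - <<'E'
from h import *
np.set_printoptions(precision=4,suppress=True)
for n in('scene','top'):
    d=shot(n,n+'0'); print(d['K'],d['xyz'],d['rotation'])
print(manip.get_obs())
E
```

```text
[[382.1227   0.     319.9622]
 [  0.     382.1227 200.2097]
 [  0.       0.       1.    ]] [ 0.929  -0.5636  0.7975] [ 0.8545  0.3051 -0.141  -0.3961]
[[381.7931   0.     323.3222]
 [  0.     381.7931 196.3738]
 [  0.       0.       1.    ]] [0.2683 0.077  1.0373] [-0.6964  0.711  -0.0786  0.0576]
{'t': 0.1, 'qpos': array([ 0.9739,  0.2457,  1.5589, -0.    ,  1.3387, -0.1741]), 'joint_vel': array([-0.0001, -0.003 , -0.0028,  0.0001, -0.0005, -0.0008]), 'joint_torque': array([ -0.0002, -41.6913, -31.5529,   0.0686,   0.031 ,  -0.    ]), 'tcp_pos': array([0.2664, 0.5923, 0.2045]), 'eef_rot': array([ 0.2098,  0.9777, -0.0008, -0.0003]), 'force': array([-0.9391,  0.2462,  0.7422]), 'torque': array([ 0.0041, -0.0191,  0.0082]), 'grip_width': 0.09405742699335984}
```

```bash
python3 - <<'E'
s=open('h.py').read()
s=s.replace("def shot(n,tag=None):\n    d=manip.get_image(n)\n","from scipy.spatial.transform import Rotation as Ro\ndef shot(n,tag=None):\n    d=dict(manip.get_image(n)); d['rotation']=Ro.from_quat(d['rotation']).as_matrix()\n")
s=s.replace("return dict(np.load(f'pics/{tag}.npz'))","\n    d=dict(np.load(f'pics/{tag}.npz'))\n    if d['rotation'].shape==(4,): d['rotation']=Ro.from_quat(d['rotation']).as_matrix()\n    return d")
open('h.py','w').write(s)
E
python3 -c "
import cv2
for n in('scene0','top0'):
    cv2.imwrite(f'pics/{n}b.png',cv2.resize(cv2.imread(f'pics/{n}.png'),(800,500),interpolation=cv2.INTER_CUBIC))"
```

```text
(no output)
```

View pics/scene0b.png

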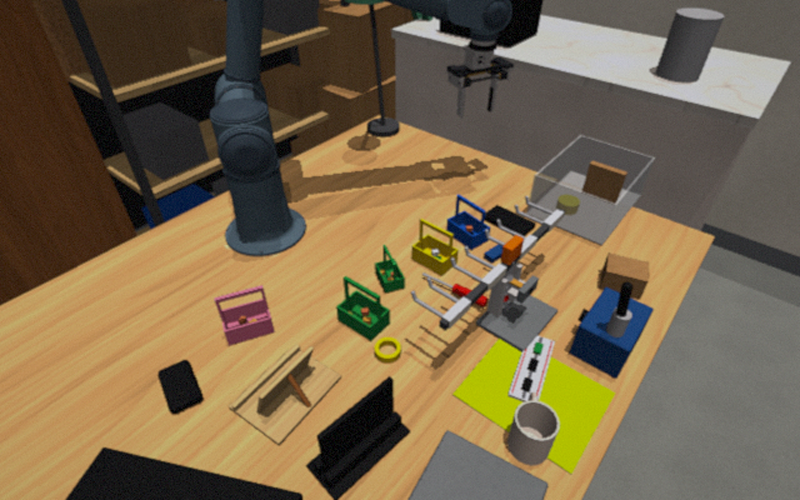

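View pics/top0b.png

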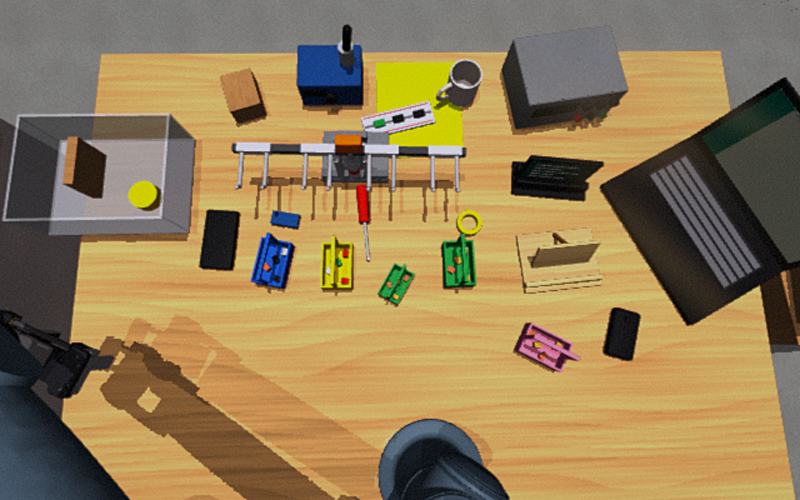

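```bash
python3 - <<'E'
import cv2
a=cv2.imread('pics/top0.png')[95:245,170:390]; cv2.imwrite('pics/c1.png',cv2.resize(a,None,fx=3.6,fy=3.6,interpolation=cv2.INTER_CUBIC))
a=cv2.imread('pics/scene0.png')[150:290,260:480]; cv2.imwrite('pics/c2.png',cv2.resize(a,None,fx=3.6,fy=3.6,interpolation=cv2.INTER_CUBIC))
E
```

```text
(no output)
```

View pics/c1.png

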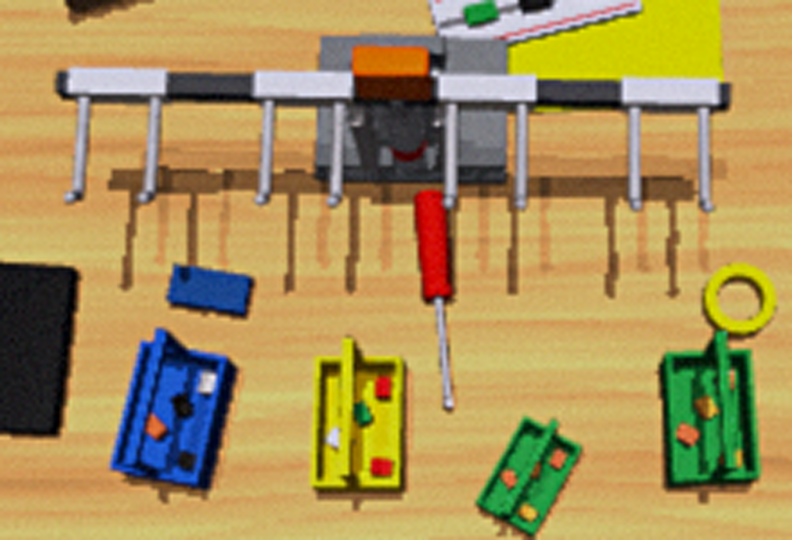

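View pics/c2.png

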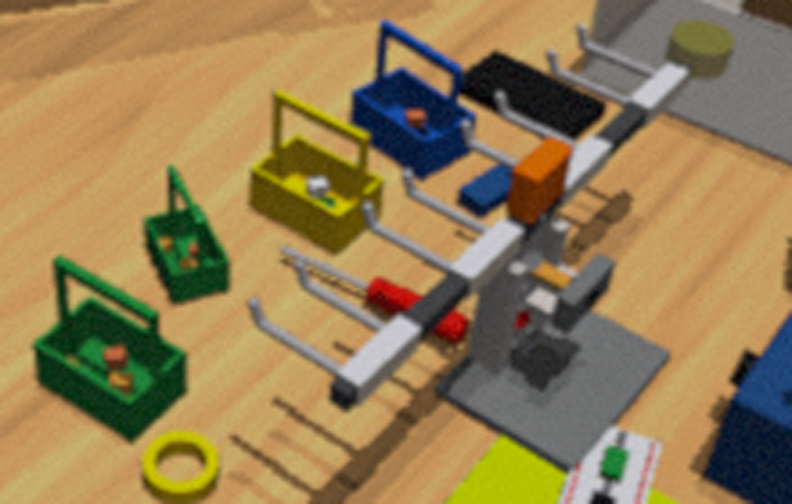

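```bash
python3 - <<'E'
from h import *
np.set_printoptions(precision=4,suppress=True)
t,s=load('top0'),load('scene0')
T=lambda p:(p[0]/3.6+170,p[1]/3.6+95)
S=lambda p:(p[0]/3.6+260,p[1]/3.6+150)
a=[(72,197),(147,197),(262,200),(334,202),(449,205),(520,205),(635,206),(707,206)]
b=[(581,33),(551,60),(500,97),(466,127),(407,176),(368,208),(302,266),(253,305)]
for p,q in zip(a,b): print('tip',*two(t,T(p),s,S(q)))
for n,q in dict(blue=[(382,27),(460,73)],yel=[(278,97),(365,140)],gr=[(60,262),(155,320)]).items():
    e=[onz(s,*S(x),.108) for x in q]; d=e[1]-e[0]; print(n,e,(e[0]+e[1])/2,np.linalg.norm(d),np.degrees(np.arctan2(d[1],d[0])))
# masks: hue in top
for nm,d in(('top',t),('scene',s)):
    h=cv2.cvtColor(d['frame'],cv2.COLOR_RGB2HSV)
    for c,(lo,hi) in dict(orange=((5,180,120),(16,255,255)),blue=((105,140,40),(120,255,255)),yel=((26,180,60),(32,255,255)),gr=((55,150,30),(75,255,255))).items():
        m=cv2.inRange(h,lo,hi); n,l,st,ce=cv2.connectedComponentsWithStats(m)
        for i in range(1,n):
            if st[i,4]>60: print(nm,c,st[i],ce[i])
E
```

```text
tip [0.5611 0.3661 0.1514] 0.000808469029285065
tip [0.5605 0.3166 0.1509] 0.0005981350335150367
tip [0.5564 0.2398 0.1556] 0.0021985868269816847
tip [0.5549 0.1923 0.1541] 0.0022953362468247822
tip [0.5518 0.1158 0.1537] 0.002415404825963899
tip [0.5506 0.0681 0.1547] 0.0018021678915065794
tip [ 0.5492 -0.0088  0.1542] 0.0025672188848926045
tip [ 0.5473 -0.058   0.1547] 0.0001085053901905447
blue [array([0.3946, 0.325 , 0.108 ]), array([0.4855, 0.3089, 0.108 ])] [0.44  0.317 0.108] 0.09230687905845596 -10.014129967861967
yel [array([0.3859, 0.1832, 0.108 ]), array([0.4749, 0.1816, 0.108 ])] [0.4304 0.1824 0.108 ] 0.08900406830862553 -0.980172506155529
gr [array([ 0.3845, -0.0756,  0.108 ]), array([ 0.4761, -0.0757,  0.108 ])] [ 0.4303 -0.0756  0.108 ] 0.09154902700421119 -0.06048385157176095
top orange [268 108  21   8 149] [277.4832 111.3356]
top blue [ 238   36   51   34 1499] [260.9213  53.445 ]
top blue [217 169  23  13 220] [227.7591 174.9773]
top blue [201 187  33  43 822] [216.427 209.174]
top yel [ 301   49   70   69 3102] [334.8137  80.6905]
top yel [103 145  23  22 379] [1
[... 262 characters left out ...]
69]
scene orange [403 188  15  13 109] [410.4679 194.2752]
scene blue [125 147  45  30 658] [145.3723 160.4711]
scene blue [359 156  32  43 611] [374.3453 181.4321]
scene blue [113 165  11  17  81] [118.1481 172.8519]
scene blue [388 196  14  13 108] [395.0463 202.1852]
scene blue [ 456  230   66   71 2067] [486.6696 265.7658]
scene yel [337 175  25  14  63] [349.3175 181.8571]
scene yel [330 194  29  17 102] [343.6275 202.4118]
scene yel [300 270  21  17 182] [309.7033 278.0604]
scene yel [ 362  271   55   75 1770] [393.4079 308.6299]
scene yel [ 432  286   60   93 2284] [458.6187 329.4225]
scene gr [301 198  22  35 335] [311.6955 219.4149]
scene gr [270 222  41  50 919] [290.2949 249.7247]
```

```bash
python3 - <<'E'
from h import *
np.set_printoptions(precision=4,suppress=True)
t,s=load('top0'),load('scene0')
print('knob top',onz(t,277.5,111.4,.189),onz(s,410.5,194.3,.17), [onz(t,u,v,.189) for u,v in((268,107.7),(289.5,108.5),(289,117))])
def C(d,o,p): return (np.array(pix(d,p))-o)*3.6
for n,p in dict(b=[(.3946,.325,.108),(.4855,.3089,.108)],y=[(.3859,.1832,.108),(.4749,.1816,.108)],g=[(.3845,-.0756,.108),(.4761,-.0757,.108)]).items(): print(n,[C(t,(170,95),x) for x in p])
# crop tablet/rest both
for nm,(d,(x,y,w,h)) in dict(c3=(t,(400,110,100,140)),c4=(s,(180,270,150,130))).items():
    a=d['frame'][y:y+h,x:x+w,::-1]; cv2.imwrite(f'pics/{nm}.png',cv2.resize(a,None,fx=4,fy=4,interpolation=cv2.INTER_CUBIC))
a=cv2.imread('pics/c3.png');b=cv2.imread('pics/c4.png')
o=np.zeros((560,1000,3),np.uint8);o[:,:400]=a;o[:520,400:]=b;cv2.imwrite('pics/c34.png',cv2.resize(o,(800,448)))
E
```

```text
knob top [0.6399 0.1531 0.189 ] [0.6268 0.1766 0.17  ] [array([0.6495, 0.1755, 0.189 ]), array([0.6469, 0.1248, 0.189 ]), array([0.6256, 0.1262, 0.189 ])]
b [array([142.6541, 451.9883]), array([170.6862, 320.3281])]
y [array([353.4249, 460.6304]), array([356.3011, 332.2408])]
g [array([733.8074, 455.1404]), array([727.5387, 324.2981])]
```

View pics/c34.png

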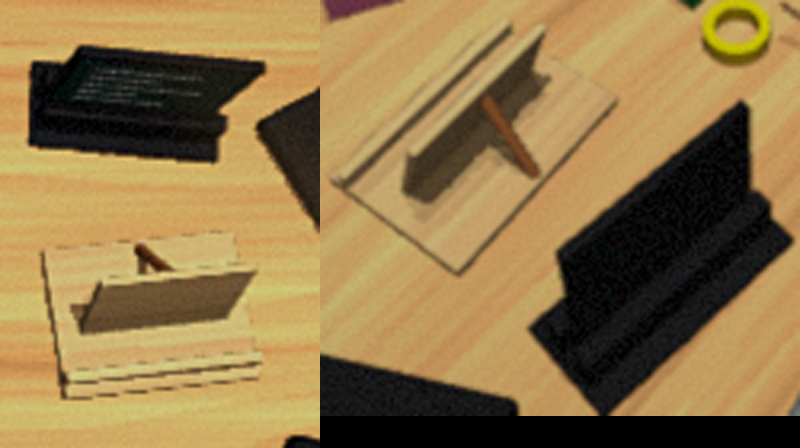

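```bash
python3 - <<'E'
from h import *
np.set_printoptions(precision=4,suppress=True)
t,s=load('top0'),load('scene0')
T=lambda p:(p[0]/3.2+400,p[1]/3.2+110)
S=lambda p:((p[0]-320)/3.2+180,p[1]/3.2+270)
for n,p,q,z in(('tabL',(82,47),(745,103),.133),('tabR',(265,65),(558,255),.133),('panL',(100,282),(543,28),.088),('panR',(257,268),(405,155),.088)):
    print(n,*two(t,T(p),s,S(q)),onz(t,*T(p),z),onz(s,*S(q),z))
for n,p,z in(('lipL',(65,378),.024),('lipR',(262,353),.024),('baseBL',(42,250),.01),('baseBR',(235,232),.01),('panbotL',(85,332),.01)): print(n,onz(t,*T(p),z))
for n,p,z in(('lipL',(510,25),.024),('lipR',(335,183),.024),('baseBL',(617,102),.01),('baseBR',(460,272),0)): print(n,onz(s,*S(p),z))
E
```

```text
tabL [ 0.6251 -0.215   0.1318] 0.0006409567185348729 [ 0.6244 -0.2149  0.133 ] [ 0.6259 -0.2154  0.133 ]
tabR [ 0.6082 -0.3611  0.1307] 0.0009973800950227691 [ 0.6076 -0.3596  0.133 ] [ 0.6089 -0.3622  0.133 ]
panL [ 0.4456 -0.2316  0.0794] 0.0002778989477220394 [ 0.4439 -0.2289  0.088 ] [ 0.4514 -0.2355  0.088 ]
panR [ 0.4539 -0.3613  0.0802] 0.001993403241763305 [ 0.453  -0.3568  0.088 ] [ 0.4583 -0.3641  0.088 ]
lipL [ 0.3745 -0.2136  0.024 ]
lipR [ 0.3922 -0.3828  0.024 ]
baseBL [ 0.4874 -0.2056  0.01  ]
baseBR [ 0.5005 -0.3764  0.01  ]
panbotL [ 0.415  -0.2377  0.01  ]
lipL [ 0.386  -0.2203  0.024 ]
lipR [ 0.3958 -0.3913  0.024 ]
baseBL [ 0.4941 -0.2117  0.01  ]
baseBR [ 0.5021 -0.3727  0.    ]
```

Call:
{"op": "jog_arm", "data": {"steps": [[0,0,37,0,0,-0.118],[0,0,37,0,0,-0.118],[0,0,37,0,0,-0.118],[0,0,37,0,0,-0.118],[25,-29,0,0,0,-0.118],[25,-29,0,0,0,-0.118],[25,-29,0,0,0,-0.118],[25,-29,0,0,0,-0.118]], "fingers": 1}}

```text
t: 0.77
tcp_pos: [0.3672, 0.4755, 0.3531]
eef_rot: [0.633, 0.774, -0.0, -0.0]
force: [1.1, -0.8, -0.6]
grip_width: 0.0943
```

Call:
{"op": "jog_arm", "data": {"steps": [[24,-29,0,0,0,-0.118],[24,-29,0,0,0,-0.118],[24,-29,0,0,0,0],[24,-29,0,0,0,0],[24,-29,0,0,0,0],[24,-29,0,0,0,0],[24,-29,0,0,0,0],[24,-29,0,0,0,0]]}}

```text
t: 1.43
tcp_pos: [0.5594, 0.2431, 0.353]
eef_rot: [0.718, 0.696, -0.0, -0.0]
force: [0.4, 0.6, -0.1]
grip_width: 0.094
```

Call:
{"op": "jog_arm", "data": {"steps": [[26,-31,0,0,0,0],[27,-31,0,0,0,0],[27,-30,0,0,0,0],[0,0,0,0,0,0],[0,0,0,0,0,0]]}}

```text
t: 1.85
tcp_pos: [0.6394, 0.1509, 0.352]
eef_rot: [0.719, 0.695, -0.001, -0.001]
force: [-0.4, -0.5, -0.7]
grip_width: 0.0941
```

Call:
{"op": "jog_arm", "data": {"steps": [[0,0,-34,0,0,0],[0,0,-34,0,0,0],[0,0,-34,0,0,0],[0,0,-34,0,0,0],[0,0,-28,0,0,0],[0,0,-14,0,0,0],[0,0,-14,0,0,0],[0,0,0,0,0,0]]}}

```text
t: 2.52
tcp_pos: [0.6371, 0.1534, 0.159]
eef_rot: [0.718, 0.696, -0.002, -0.001]
force: [0.7, -0.7, -0.3]
grip_width: 0.0942
```

Call:
{"op": "jog_arm", "data": {"steps": [[0,0,0,0,0,0],[0,0,0,0,0,0],[0,0,0,0,0,0],[0,0,0,0,0,0],[0,0,0,0,0,0],[0,0,0,0,0,0],[0,0,0,0,0,0],[0,0,0,0,0,0]], "fingers": -1}}

```text
t: 3.18
tcp_pos: [0.6387, 0.1527, 0.1615]
eef_rot: [0.718, 0.696, 0.0, 0.0]
force: [-0.2, -0.6, -0.7]
grip_width: 0.0445
```

Call:
{"op": "jog_arm", "data": {"steps": [[0,0,0,0,0,0],[0,0,0,0,0,0],[0,0,0,0,0,0],[0,0,0,0,0,0],[0,0,0,0,0,0],[0,0,0,0,0,0],[0,0,0,0,0,0],[0,0,0,0,0,0]]}}

```text
t: 3.85
tcp_pos: [0.6393, 0.1528, 0.1614]
eef_rot: [0.718, 0.696, 0.001, 0.0]
force: [5.9, 1.2, -3.0]
grip_width: 0.0221
```

Call:
{"op": "jog_arm", "data": {"steps": [[0,0,8,0,0,0],[0,0,8,0,0,0],[0,0,8,0,0,0],[0,0,8,0,0,0],[0,0,8,0,0,0],[0,0,8,0,0,0],[0,0,8,0,0,0],[0,0,4,0,0,0]]}}

```text
t: 4.52
tcp_pos: [0.6392, 0.1528, 0.2203]
eef_rot: [0.718, 0.696, 0.0, 0.0]
force: [7.5, 0.8, -9.8]
grip_width: 0.0213
```

Call:
{"op": "jog_arm", "data": {"steps": [[0,0,2,0,0,0],[0,0,2,0,0,0],[0,0,0,0,0,0],[0,0,0,0,0,0],[0,0,0,0,0,0]]}}

```text
t: 4.93
tcp_pos: [0.6392, 0.1527, 0.2243]
eef_rot: [0.718, 0.696, 0.0, 0.0]
force: [7.5, 0.8, -6.4]
grip_width: 0.0221
```

```bash
python3 - <<'E'
from h import *
s=shot('scene','s1')
a=s['frame'][150:290,260:480,::-1]; cv2.imwrite('pics/c5.png',cv2.resize(a,None,fx=3.6,fy=3.6,interpolation=cv2.INTER_CUBIC))
print(manip.get_obs()['tcp_pos'])
E
```

```text
[0.63922232 0.15276283 0.22430749]
```

View pics/c5.png

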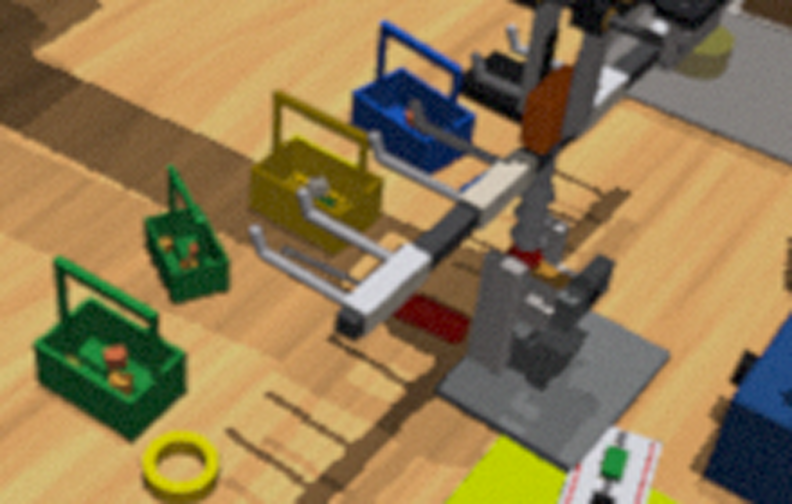

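```bash
python3 - <<'E'
from h import *
s=load('s1')
S=lambda p:(p[0]/3.6+260,p[1]/3.6+150)
for a,b,x in(((253,305),(254,230),.5475),((302,266),(304,190),.549)): print(onx(s,*S(a),x),onx(s,*S(b),x))
E
```

```text
[ 0.5475     -0.05816953  0.15493973] [ 0.5475     -0.05912584  0.22181016]
[ 0.549      -0.00636018  0.15261107] [ 0.549      -0.00900006  0.22206849]
```

Call:
{"op": "jog_arm", "data": {"steps": [[0,0,0,0,0,0],[0,0,0,0,0,0],[0,0,0,0,0,0],[0,0,0,0,0,0],[0,0,0,0,0,0],[0,0,0,0,0,0],[0,0,0,0,0,0],[0,0,0,0,0,0]], "fingers": 1}}

```text
t: 5.65
tcp_pos: [0.6387, 0.1528, 0.2255]
eef_rot: [0.718, 0.696, -0.0, 0.0]
force: [-0.5, 0.7, -0.6]
grip_width: 0.0718
```

Call:
{"op": "jog_arm", "data": {"steps": [[0,0,15,0,0,0],[0,0,30,0,0,0],[0,0,40,0,0,0],[0,0,40,0,0,0],[-34,0,0,0,0,0.118],[-34,-22,0,0,0,0.118],[-34,-22,0,0,0,0.118],[-34,-22,0,0,0,0.118]]}}

```text
t: 6.32
tcp_pos: [0.5012, 0.0864, 0.3505]
eef_rot: [0.533, 0.846, -0.0, 0.0]
force: [-1.1, -0.0, 0.6]
grip_width: 0.0936
```

Call:
{"op": "jog_arm", "data": {"steps": [[-25,-30,0,0,0,0.118],[-25,-30,0,0,0,0.118],[-24,-30,0,0,0,0.118],[0,-34,0,0,0,0.118],[0,-35,0,0,0,0.118],[0,0,0,0,0,0.118],[0,0,0,0,0,0.118],[0,0,0,0,0,0.118]]}}

```text
t: 6.98
tcp_pos: [0.4319, -0.0649, 0.3507]
eef_rot: [0.106, 0.994, -0.0, 0.0]
force: [-0.5, -0.2, 0.3]
grip_width: 0.094
```

```bash
python3 - <<'E'
from h import *
s=shot('scene','s2'); t=shot('top','t2')
a=s['frame'][150:290,260:480,::-1]; b=t['frame'][95:245,170:390,::-1]
o=np.zeros((600,440,3),np.uint8)
o=np.vstack([cv2.resize(a,None,fx=2.6,fy=2.6,interpolation=cv2.INTER_CUBIC)[:280],cv2.resize(b,None,fx=2.6,fy=2.6,interpolation=cv2.INTER_CUBIC)[:300]])
cv2.imwrite('pics/c6.png',o);print(o.shape,manip.get_obs()['tcp_pos'],manip.get_obs()['eef_rot'])
E
```

```text
(580, 572, 3) [ 0.43201949 -0.06438765  0.3506861 ] [ 1.08750732e-01  9.94069044e-01 -6.74447458e-06  1.14767620e-04]
```

View pics/c6.png

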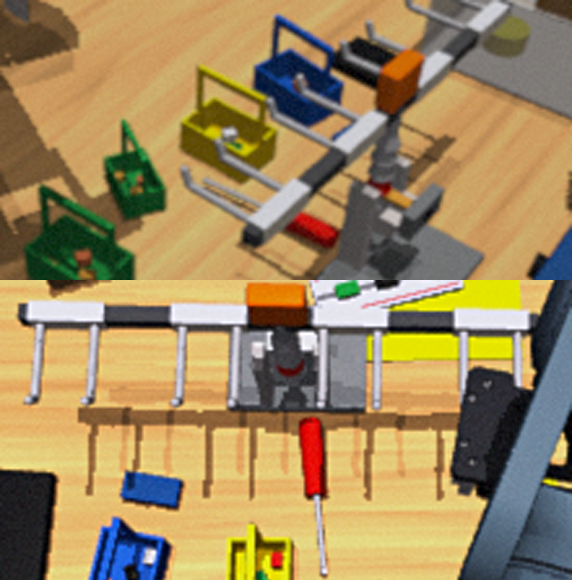

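```bash
python3 - <<'E'
from h import *
np.set_printoptions(precision=4,suppress=True)
s=load('s2');t=load('t2')
S=lambda p:(p[0]/2.6+260,p[1]/2.6+150)
T=lambda p:(p[0]/2.6+170,p[1]/2.6+95)
for a,b in(((376,124),(270,100)),((320,125),(300,80))): print(*two(t,T(a),s,S(b)))
print(onx(s,*S((184,170)),.5475),onx(s,*S((219,145)),.549))
E
```

```text
[0.5512 0.0674 0.2184] 0.00011286645756490498
[0.5529 0.1162 0.2138] 0.0008996083815599449
[ 0.5475 -0.0582  0.2166] [ 0.549  -0.0092  0.213 ]
```

Call:
{"op": "jog_arm", "data": {"steps": [[-2,-4,-38,0,0,0.109],[-2,-4,-38,0,0,0.109],[0,0,-38,0,0,0],[0,0,-38,0,0,0],[0,0,-38,0,0,0],[0,0,-38,0,0,0],[0,0,-22,0,0,0],[0,0,-15,0,0,0]]}}

```text
t: 7.75
tcp_pos: [0.4261, -0.0711, 0.0825]
eef_rot: [0.001, 1.0, 0.001, -0.002]
force: [0.3, -0.0, 0.2]
grip_width: 0.094
```

Call:
{"op": "jog_arm", "data": {"steps": [[0,0,0,0,0,0],[0,0,0,0,0,0],[0,0,0,0,0,0],[0,0,0,0,0,0],[0,0,0,0,0,0],[0,0,0,0,0,0],[0,0,0,0,0,0],[0,0,0,0,0,0]], "fingers": -1}}

```text
t: 8.42
tcp_pos: [0.4283, -0.0723, 0.086]
eef_rot: [-0.0, 1.0, -0.0, 0.0]
force: [-0.3, 0.1, 0.0]
grip_width: 0.0439
```

Call:
{"op": "jog_arm", "data": {"steps": [[0,0,0,0,0,0],[0,0,0,0,0,0],[0,0,0,0,0,0],[0,0,0,0,0,0],[0,0,0,0,0,0],[0,0,0,0,0,0],[0,0,0,0,0,0],[0,0,0,0,0,0]]}}

```text
t: 9.08
tcp_pos: [0.4281, -0.0722, 0.0855]
eef_rot: [-0.0, 1.0, 0.0, -0.0]
force: [0.5, -1.1, -1.1]
grip_width: 0.0075
```

Call:
{"op": "jog_arm", "data": {"steps": [[0,0,20,0,0,0],[0,0,30,0,0,0],[0,0,30,0,0,-0.1234],[0,0,30,0,0,-0.1234],[0,0,30,0,0,-0.1234],[0,10,0,0,0,-0.1234],[0,10,0,0,0,-0.1234],[0,10,0,0,0,-0.1234]]}}

```text
t: 9.75
tcp_pos: [0.4281, -0.0419, 0.2259]
eef_rot: [0.364, 0.931, 0.0, 0.0]
force: [-0.0, -0.6, -2.0]
grip_width: 0.0075
```

Call:
{"op": "jog_arm", "data": {"steps": [[0,8,0,0,0,-0.1234],[0,0,0,0,0,-0.1234],[0,0,0,0,0,-0.1234],[0,0,0,0,0,-0.1234],[10,0,0,0,0,-0.1234],[10,0,0,0,0,-0.1234],[10,0,0,0,0,-0.1234],[0,0,0,0,0,0]]}}

```text
t: 10.42
tcp_pos: [0.4588, -0.0342, 0.2252]
eef_rot: [0.719, 0.695, -0.0, -0.0]
force: [-0.5, 0.3, -1.4]
grip_width: 0.0076
```

```bash
python3 - <<'E'
from h import *
s=shot('scene','s3'); t=shot('top','t3')
a=s['frame'][130:270,240:460,::-1]; b=t['frame'][95:245,230:450,::-1]
o=np.vstack([cv2.resize(x,None,fx=2.6,fy=2.6,interpolation=cv2.INTER_CUBIC)[:300] for x in(a,b)])
cv2.imwrite('pics/c7.png',o);m=manip.get_obs();print(m['tcp_pos'],m['eef_rot'],m['force'],m['grip_width'])
E
```

```text
[ 0.45762019 -0.03405459  0.22502305] [ 7.17300085e-01  6.96763890e-01 -4.30799423e-04 -6.95978978e-04] [ 0.24867854 -0.76380809 -1.45978638] 0.008069482949470474
```

View pics/c7.png

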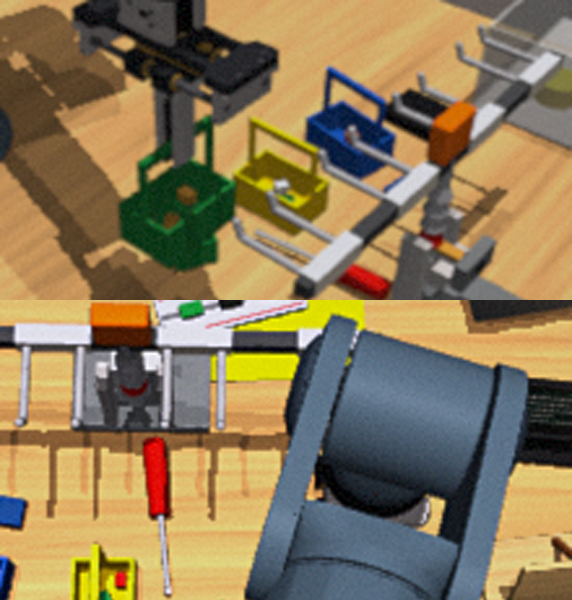

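Call:
{"op": "jog_arm", "data": {"steps": [[31,0,0,0,0,0],[31,0,0,0,0,0],[31,0,0,0,0,0],[32,0,0,0,0,0],[0,0,0,0,0,0],[0,0,-14,0,0,0],[0,0,-14,0,0,0],[0,0,-6,0,0,0]]}}

```text
t: 11.18
tcp_pos: [0.5827, -0.0343, 0.1932]
eef_rot: [0.718, 0.696, -0.0, -0.0]
force: [-11.6, 2.3, 29.5]
grip_width: 0.0077
```

Call:
{"op": "jog_arm", "data": {"steps": [[0,0,-2,0,0,0],[0,0,-2,0,0,0],[0,0,0,0,0,0]]}}

```text
t: 11.43
tcp_pos: [0.5828, -0.0343, 0.1934]
eef_rot: [0.718, 0.697, -0.0, 0.001]
force: [-12.1, 2.7, 21.5]
grip_width: 0.0074
```

Call:
{"op": "jog_arm", "data": {"steps": [[0,0,-2,0,0,0],[0,0,0,0,0,0]]}}

```text
t: 11.6
tcp_pos: [0.5829, -0.0343, 0.1931]
eef_rot: [0.717, 0.697, -0.0, 0.001]
force: [-16.2, 3.1, 29.7]
grip_width: 0.0077
```

Call:
{"op": "jog_arm", "data": {"steps": [[0,0,4,0,0,0],[0,0,2,0,0,0],[0,0,0,0,0,0]]}}

```text
t: 11.85
tcp_pos: [0.5834, -0.0344, 0.1939]
eef_rot: [0.718, 0.696, 0.001, 0.001]
force: [-2.2, 1.4, 11.2]
grip_width: 0.0073
```

```bash
python3 - <<'E'
from h import *
s=shot('scene','s4')
a=s['frame'][110:250,280:440,::-1]
cv2.imwrite('pics/c8.png',cv2.resize(a,None,fx=4.2,fy=4.2,interpolation=cv2.INTER_CUBIC));m=manip.get_obs();print(m['tcp_pos'],m['force'],m['torque'])
E
```

```text
[ 0.58335853 -0.03435626  0.19383047] [-2.88901498  0.17052343  9.52882697] [0.07756565 0.63883413 0.00686749]
```

View pics/c8.png

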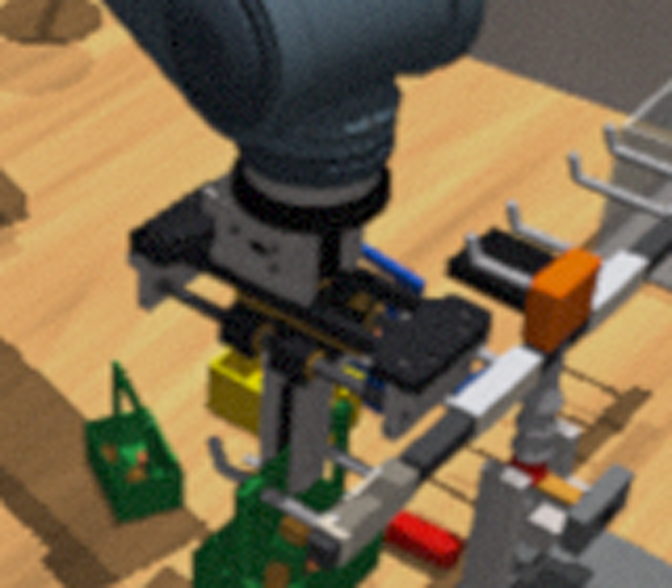

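```bash
python3 - <<'E'
from h import *
np.set_printoptions(precision=4,suppress=True)
s=load('s3')
S=lambda p:(p[0]/2.6+240,p[1]/2.6+130)
for p in((210,119),(141,154),(182,165)): print(onx(s,*S(p),.4576))
print((pix(s,(.4576,-.034,.225))-[240,130])*2.6)
s4=load('s4'); C=lambda p:(pix(s4,p)-[280,110])*4.2
x,y,z=.5834,-.034,.1938
for n,p in dict(tcp=(x,y,z),barL=(x,y+.048,z+.0245),barR=(x,y-.048,z+.0245),bot=(x,y,z-.0805),tipR=(.548,-.058,.214),tipL=(.549,-.009,.214),prR=(.583,-.058,.2),prL=(.583,-.01,.2),beamR=(.623,-.058,.2)).items(): print(n,C(p))
a=s4['frame'][195:270,325:400,::-1]; a=cv2.convertScaleAbs(cv2.resize(a,None,fx=8,fy=8,interpolation=cv2.INTER_CUBIC),alpha=1.6,beta=20)
cv2.imwrite('pics/c9.png',a)
E
```

```text
[0.4576 0.0165 0.242 ]
[ 0.4576 -0.0784  0.2587]
[ 0.4576 -0.0247  0.2124]
[175.1767 159.3672]
tcp [292.1039 478.6713]
barL [345.631  399.6125]
barR [239.73  494.339]
bot [284.9978 579.9335]
tipR [214.0932 446.4202]
tipL [270.0533 400.724 ]
prR [265.5329 494.1689]
prL [317.782  446.6952]
beamR [327.4717 528.4244]
```

View pics/c9.png

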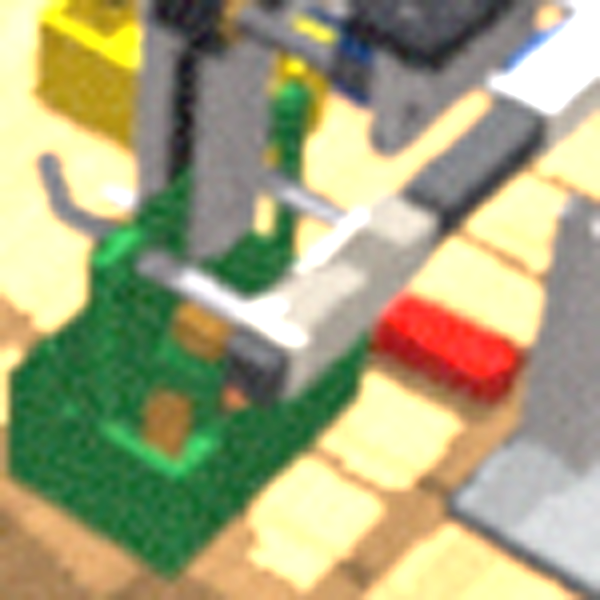

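Call:
{"op": "jog_arm", "data": {"steps": [[0,0,0,0,0,0],[0,0,0,0,0,0],[0,0,0,0,0,0],[0,0,0,0,0,0],[0,0,0,0,0,0],[0,0,0,0,0,0],[0,0,0,0,0,0]], "fingers": -0.35}}

```text
t: 12.48
tcp_pos: [0.583, -0.0342, 0.1913]
eef_rot: [0.718, 0.696, -0.0, -0.0]
force: [0.6, -0.7, -0.3]
grip_width: 0.0309
```

Call:
{"op": "jog_arm", "data": {"steps": [[0,0,12,0,0,0],[0,0,25,0,0,0],[0,0,40,0,0,0],[0,0,40,0,0,0],[0,0,40,0,0,0],[-34,20,0,0,0,0.12],[-34,20,0,0,0,0.12],[-34,20,0,0,0,0.12]]}}

```text
t: 13.15
tcp_pos: [0.4804, 0.0261, 0.3504]
eef_rot: [0.58, 0.814, 0.001, 0.001]
force: [-1.3, 0.1, -0.5]
grip_width: 0.0304
```

Call:
{"op": "jog_arm", "data": {"steps": [[-30,28,0,0,0,0.12],[-20,36,0,0,0,0.12],[0,40,0,0,0,0.12],[0,40,0,0,0,0.12],[0,13,0,0,0,0.12],[0,0,0,0,0,0.12],[0,0,0,0,0,0.12],[0,0,0,0,0,0.12]], "fingers": 1}}

```text
t: 13.82
tcp_pos: [0.4309, 0.1834, 0.3496]
eef_rot: [0.138, 0.99, 0.0, 0.001]
force: [0.2, -0.6, 0.9]
grip_width: 0.0803
```

Call:
{"op": "jog_arm", "data": {"steps": [[0,0,0,0,0,0.12],[0,0,0,0,0,0.12],[0,0,0,0,0,0.044],[0,0,0,0,0,0]]}}

```text
t: 14.15
tcp_pos: [0.4311, 0.1828, 0.3496]
eef_rot: [-0.001, 1.0, 0.0, 0.001]
force: [-0.4, 0.4, 0.3]
grip_width: 0.0942
```

```bash
python3 - <<'E'
from h import *
s=shot('scene','s5')
a=s['frame'][130:280,250:450,::-1]
cv2.imwrite('pics/c10.png',cv2.resize(a,None,fx=3.6,fy=3.6,interpolation=cv2.INTER_CUBIC));m=manip.get_obs();print(m['tcp_pos'],m['eef_rot'],m['force'])
E
```

```text
[0.43115669 0.18284985 0.3494703 ] [1.48616523e-04 9.99999832e-01 1.11586375e-04 5.48192604e-04] [ 0.26043493 -0.51698832  0.29422712]
```

View pics/c10.png

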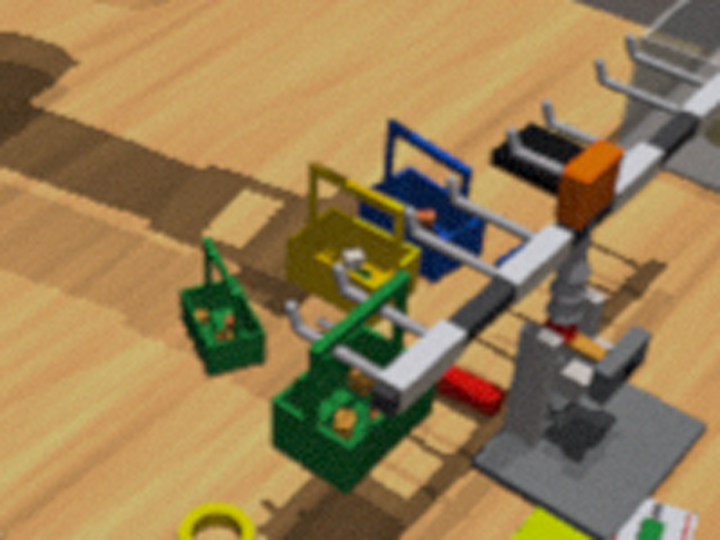

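Call:
{"op": "jog_arm", "data": {"steps": [[-3,1,-38,0,0,0],[-3,0,-38,0,0,0],[0,0,-38,0,0,0],[0,0,-38,0,0,0],[0,0,-38,0,0,0],[0,0,-38,0,0,0],[0,0,-22,0,0,0],[0,0,-14,0,0,0]]}}

```text
t: 14.87
tcp_pos: [0.4231, 0.1834, 0.0816]
eef_rot: [0.0, 1.0, -0.0, -0.002]
force: [0.2, -0.2, 0.6]
grip_width: 0.0941
```

Call:
{"op": "jog_arm", "data": {"steps": [[0,0,0,0,0,0],[0,0,0,0,0,0],[0,0,0,0,0,0],[0,0,0,0,0,0],[0,0,0,0,0,0],[0,0,0,0,0,0],[0,0,0,0,0,0],[0,0,0,0,0,0]], "fingers": -1}}

```text
t: 15.53
tcp_pos: [0.4254, 0.1839, 0.085]
eef_rot: [-0.0, 1.0, 0.0, 0.0]
force: [0.2, -0.0, 0.6]
grip_width: 0.044
```

Call:
{"op": "jog_arm", "data": {"steps": [[0,0,0,0,0,0],[0,0,0,0,0,0],[0,0,0,0,0,0],[0,0,0,0,0,0],[0,0,0,0,0,0],[0,0,0,0,0,0],[0,0,0,0,0,0],[0,0,0,0,0,0]]}}

```text
t: 16.2
tcp_pos: [0.4247, 0.1837, 0.0842]
eef_rot: [-0.0, 1.0, -0.0, -0.0]
force: [0.4, 0.8, -1.5]
grip_width: 0.0079
```

Call:
{"op": "jog_arm", "data": {"steps": [[0,0,20,0,0,0],[0,0,30,0,0,0],[0,0,30,0,0,-0.1234],[0,0,30,0,0,-0.1234],[0,0,30,0,0,-0.1234],[0,10,0,0,0,-0.1234],[0,10,0,0,0,-0.1234],[0,11,0,0,0,-0.1234]]}}

```text
t: 16.87
tcp_pos: [0.4252, 0.215, 0.225]
eef_rot: [0.365, 0.931, 0.0, 0.0]
force: [0.1, -0.2, -2.8]
grip_width: 0.0077
```

Call:
{"op": "jog_arm", "data": {"steps": [[0,0,0,0,0,-0.1234],[0,0,0,0,0,-0.1234],[0,0,0,0,0,-0.1234],[0,0,0,0,0,-0.1234],[10,0,0,0,0,-0.1234],[10,0,0,0,0,-0.1234],[10,0,0,0,0,-0.1234],[0,0,0,0,0,0]]}}

```text
t: 17.53
tcp_pos: [0.456, 0.2145, 0.2241]
eef_rot: [0.719, 0.695, -0.0, 0.0]
force: [-0.7, 0.5, -2.7]
grip_width: 0.0078
```

```bash
python3 - <<'E'
from h import *
s=shot('scene','s6');t=shot('top','t6')
a=s['frame'][120:250,250:450,::-1]; b=t['frame'][120:250,160:360,::-1]
cv2.imwrite('pics/c11.png',np.vstack([cv2.resize(x,None,fx=2.3*1.3,fy=2.3,interpolation=cv2.INTER_CUBIC) for x in(a,b)]));m=manip.get_obs();print(m['tcp_pos'],m['eef_rot'],m['force'],m['grip_width'])
E
```

```text
[0.45465459 0.21468007 0.22399944] [ 7.17515051e-01  6.96542564e-01 -6.58220127e-04 -4.19275713e-04] [ 0.54304036  0.3267477  -1.79707457] 0.007592445250347248
```

View pics/c11.png

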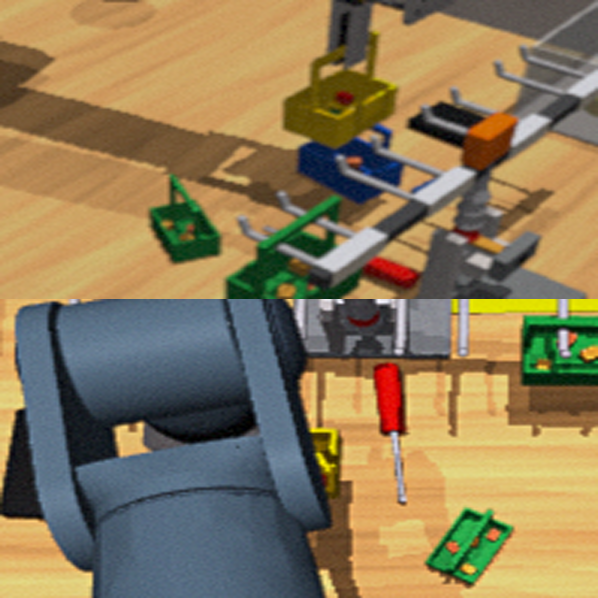

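Call:
{"op": "jog_arm", "data": {"steps": [[34,0,0,0,0,0],[34,0,0,0,0,0],[34,0,0,0,0,0],[34,0,0,0,0,0],[0,0,0,0,0,0],[0,0,-13,0,0,0],[0,0,-12,0,0,0],[0,0,-3,0,0,0]]}}

```text
t: 18.3
tcp_pos: [0.5881, 0.2147, 0.1929]
eef_rot: [0.718, 0.696, -0.002, -0.002]
force: [-1.2, 0.1, -2.6]
grip_width: 0.0077
```

Call:
{"op": "jog_arm", "data": {"steps": [[0,0,-3,0,0,0],[0,0,-2,0,0,0],[0,0,0,0,0,0]]}}

```text
t: 18.55
tcp_pos: [0.5908, 0.2151, 0.1924]
eef_rot: [0.718, 0.696, 0.0, 0.0]
force: [0.1, 0.2, -1.2]
grip_width: 0.0075
```

Call:
{"op": "jog_arm", "data": {"steps": [[0,0,-3,0,0,0],[0,0,-1,0,0,0],[0,0,0,0,0,0]]}}

```text
t: 18.8
tcp_pos: [0.5913, 0.2152, 0.1918]
eef_rot: [0.718, 0.696, 0.001, 0.001]
force: [-8.9, -0.7, 15.0]
grip_width: 0.0076
```

Call:
{"op": "jog_arm", "data": {"steps": [[0,0,2,0,0,0],[0,0,0,0,0,0],[0,0,0,0,0,0],[0,0,0,0,0,0],[0,0,0,0,0,0],[0,0,0,0,0,0],[0,0,0,0,0,0],[0,0,0,0,0,0]], "fingers": -0.35}}

```text
t: 19.47
tcp_pos: [0.5911, 0.2148, 0.1894]
eef_rot: [0.719, 0.695, -0.0, -0.0]
force: [-0.3, 0.4, 0.4]
grip_width: 0.0307
```

Call:
{"op": "jog_arm", "data": {"steps": [[0,0,12,0,0,0],[0,0,25,0,0,0],[0,0,40,0,0,0],[0,0,40,0,0,0],[0,0,40,0,0,0],[-36,-20,0,0,0,0.12],[-36,-20,0,0,0,0.12],[-36,-20,0,0,0,0.12]]}}

```text
t: 20.13
tcp_pos: [0.4824, 0.1544, 0.3484]
eef_rot: [0.58, 0.815, 0.001, 0.001]
force: [-0.7, -0.9, 0.5]
grip_width: 0.0306
```

Call:
{"op": "jog_arm", "data": {"steps": [[-36,-20,0,0,0,0.12],[-36,-20,0,0,0,0.12],[0,-20,0,0,0,0.12],[0,-40,0,0,0,0.12],[0,0,0,0,0,0],[0,0,0,0,0,0]], "fingers": 1}}

```text
t: 20.63
tcp_pos: [0.4114, 0.0604, 0.3476]
eef_rot: [0.384, 0.923, 0.0, 0.001]
force: [-1.5, -0.1, -0.6]
grip_width: 0.0671
```

```bash
python3 - <<'E'
from h import *
s=shot('scene','s7');t=shot('top','t7')
a=s['frame'][110:260,250:450,::-1]; b=t['frame'][95:245,160:360,::-1]
cv2.imwrite('pics/c12.png',np.hstack([cv2.resize(x,None,fx=2,fy=4,interpolation=cv2.INTER_CUBIC) for x in(a,b)]) if 0 else np.vstack([cv2.resize(x,None,fx=4,fy=2,interpolation=cv2.INTER_CUBIC) for x in(a,b)]));m=manip.get_obs();print(m['tcp_pos'],m['eef_rot'],m['force'],m['grip_width'])
E
```

```text
[0.41152828 0.06168756 0.34720189] [3.82056458e-01 9.24138888e-01 2.87003432e-04 3.10617787e-04] [ 0.16254627 -0.30975391  0.70242614] 0.07528485673779778
```

View pics/c12.png

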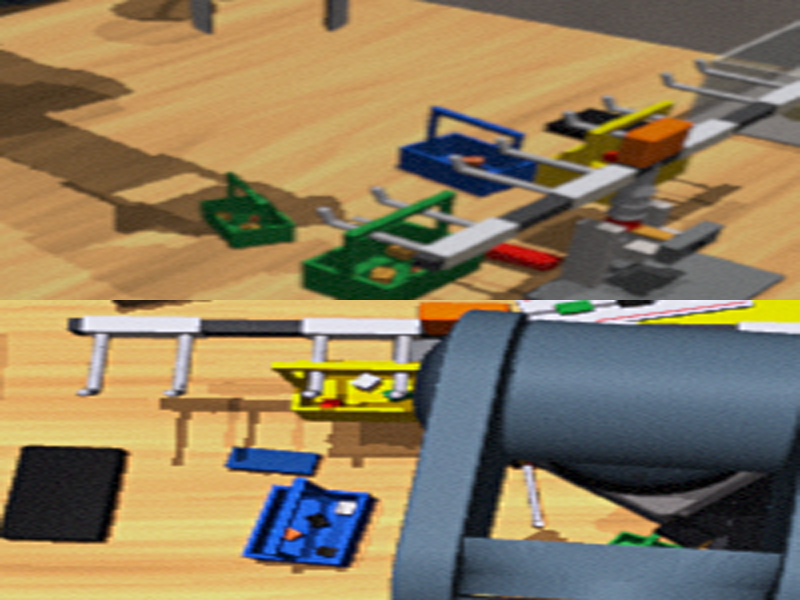

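```bash
python3 - <<'E'
from h import *
np.set_printoptions(precision=4,suppress=True)
s=load('s7');t=load('t7')
e=[onz(s,358.6,165,.108),onz(s,380,177,.108)];d=e[1]-e[0];print(e,(e[0]+e[1])/2,np.linalg.norm(d),np.degrees(np.arctan2(d[1],d[0])))
# box outline in top: mask -> rim rectangle at z .045
h=cv2.cvtColor(t['frame'],cv2.COLOR_RGB2HSV);m=cv2.inRange(h,(105,140,30),(120,255,255));m[:182]=0;m[:,:210]=0;m[:,262:]=0
m=cv2.morphologyEx(m,cv2.MORPH_CLOSE,np.ones((9,9)))
n,l,st,ce=cv2.connectedComponentsWithStats(m);i=1+np.argmax(st[1:,4])
r=cv2.minAreaRect(np.argwhere(l==i)[:,::-1].astype(np.float32));print(r)
b=[onz(t,u,v,.045) for u,v in cv2.boxPoints(r)];print(b,np.mean(b,0),[np.linalg.norm(b[k]-b[k-1]) for k in range(4)])
for p in e: print(pix(t,p))
E
```

```text
[array([0.3999, 0.2752, 0.108 ]), array([0.4856, 0.2645, 0.108 ])] [0.4427 0.2698 0.108 ] 0.08636310176378253 -7.148690091191794
((237.21156311035156, 205.44232177734375), (26.475677490234375, 41.184391021728516), 11.309932708740234)
[array([0.3961, 0.3144, 0.045 ]), array([0.5033, 0.2962, 0.045 ]), array([0.4881, 0.2276, 0.045 ]), array([0.3813, 0.2472, 0.045 ])] [0.4422 0.2713 0.045 ] [np.float64(0.06882209720339175), np.float64(0.10875367232531874), np.float64(0.0702901336429471), np.float64(0.10860963500776746)]
[230.2998 218.0003]
[235.4633 183.6552]
```

Call:
{"op": "jog_arm", "data": {"steps": [[4,35,0,0,0,0.1045],[4,35,0,0,0,0.1045],[4,35,0,0,0,0.1045],[4,35,0,0,0,0.1045],[4,35,0,0,0,0.1045],[5,35,0,0,0,0.1045],[0,0,0,0,0,0],[0,0,-38,0,0,0]]}}

```text
t: 21.4
tcp_pos: [0.4392, 0.2754, 0.3155]
eef_rot: [0.076, 0.997, 0.003, 0.006]
force: [0.9, 0.6, 0.0]
grip_width: 0.0943
```

Call:
{"op": "jog_arm", "data": {"steps": [[0,0,-38,0,0,0],[0,0,-38,0,0,0],[0,0,-38,0,0,0],[0,0,-38,0,0,0],[0,0,-36,0,0,0],[0,0,-22,0,0,0],[0,0,-14,0,0,0],[0,0,0,0,0,0]]}}

```text
t: 22.07
tcp_pos: [0.4333, 0.271, 0.0808]
eef_rot: [0.078, 0.997, -0.002, -0.004]
force: [-0.4, 0.0, 0.6]
grip_width: 0.0942
```

Call:
{"op": "jog_arm", "data": {"steps": [[0,0,0,0,0,0],[0,0,0,0,0,0],[0,0,0,0,0,0],[0,0,0,0,0,0],[0,0,0,0,0,0],[0,0,0,0,0,0],[0,0,0,0,0,0],[0,0,0,0,0,0]], "fingers": -1}}

```text
t: 22.73
tcp_pos: [0.4364, 0.2713, 0.0847]
eef_rot: [0.078, 0.997, 0.0, 0.0]
force: [0.4, -0.1, -0.2]
grip_width: 0.044
```

Call:
{"op": "jog_arm", "data": {"steps": [[0,0,0,0,0,0],[0,0,0,0,0,0],[0,0,0,0,0,0],[0,0,0,0,0,0],[0,0,0,0,0,0],[0,0,0,0,0,0],[0,0,0,0,0,0],[0,0,0,0,0,0]]}}

```text
t: 23.4
tcp_pos: [0.4361, 0.2712, 0.0843]
eef_rot: [0.078, 0.997, -0.0, -0.0]
force: [-0.2, 0.1, -0.7]
grip_width: 0.0076
```

Call:
{"op": "jog_arm", "data": {"steps": [[0,0,20,0,0,0],[0,0,30,0,0,0],[0,0,30,0,0,-0.1207],[0,0,30,0,0,-0.1207],[0,0,30,0,0,-0.1207],[0,20,0,0,0,-0.1207],[0,20,0,0,0,-0.1207],[0,20,0,0,0,-0.1207]]}}

```text
t: 24.07
tcp_pos: [0.4365, 0.3319, 0.2252]
eef_rot: [0.429, 0.903, 0.0, 0.0]
force: [-0.1, 0.0, -1.4]
grip_width: 0.008
```

Call:
{"op": "jog_arm", "data": {"steps": [[0,9,0,0,0,-0.1207],[0,0,0,0,0,-0.1207],[0,0,0,0,0,-0.1207],[5,0,0,0,0,-0.1207],[5,0,0,0,0,-0.1207],[5,0,0,0,0,-0.1207],[0,0,0,0,0,0],[0,0,0,0,0,0]]}}

```text
t: 24.73
tcp_pos: [0.4512, 0.3401, 0.2241]
eef_rot: [0.718, 0.696, -0.0, -0.0]
force: [-0.2, 0.3, -1.9]
grip_width: 0.0075
```

```bash
python3 - <<'E'
from h import *
s=shot('scene','s8')
a=s['frame'][90:230,300:460,::-1]
cv2.imwrite('pics/c13.png',cv2.resize(a,None,fx=4,fy=4,interpolation=cv2.INTER_CUBIC));m=manip.get_obs();print(m['tcp_pos'],m['eef_rot'],m['force'],m['grip_width'])
x,y,z=m['tcp_pos']
for p in((x,y+.048,z+.026),(x,y-.048,z+.026),(x,y,z-.08)): print((pix(s,p)-[300,90])*4)
E
```

```text
[0.4510543  0.34015691 0.22420906] [ 7.17897174e-01  6.96149028e-01 -3.90586661e-04 -1.62943863e-04] [-0.2369652  -0.50208701 -1.31497656] 0.007913335035886832
[389.33994441 101.94378639]
[320.22790468 151.62683076]
[339.64718187 248.45314079]
```

View pics/c13.png

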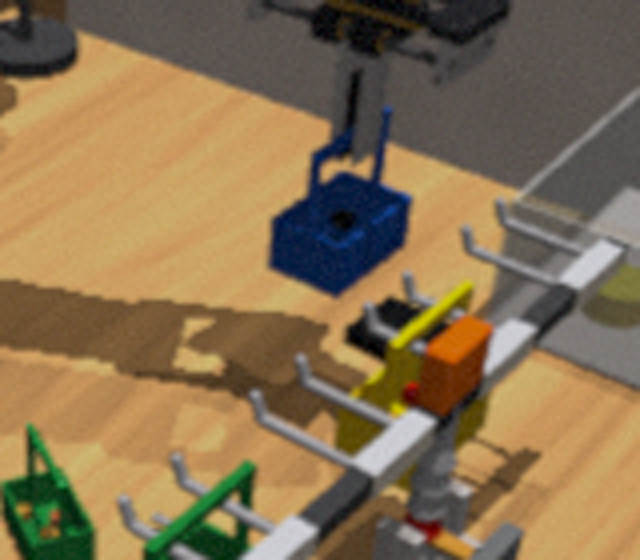

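Call:
{"op": "jog_arm", "data": {"steps": [[36,0,0,0,0,0],[36,0,0,0,0,0],[36,0,0,0,0,0],[36,0,0,0,0,0],[0,0,0,0,0,0],[0,0,-13,0,0,0],[0,0,-12,0,0,0],[0,0,-3,0,0,0]]}}

```text
t: 25.45
tcp_pos: [0.5926, 0.3399, 0.1927]
eef_rot: [0.718, 0.696, -0.003, -0.001]
force: [-1.4, 0.5, -2.1]
grip_width: 0.0078
```

Call:
{"op": "jog_arm", "data": {"steps": [[0,0,-3,0,0,0],[0,0,-2,0,0,0],[0,0,0,0,0,0]]}}

```text
t: 25.7
tcp_pos: [0.5948, 0.3407, 0.1927]
eef_rot: [0.719, 0.696, 0.0, 0.0]
force: [-0.5, 0.2, -0.1]
grip_width: 0.0076
```

Call:
{"op": "jog_arm", "data": {"steps": [[0,0,-2,0,0,0],[0,0,-1,0,0,0],[0,0,0,0,0,0]]}}

```text
t: 25.95
tcp_pos: [0.5952, 0.3408, 0.1922]
eef_rot: [0.719, 0.695, 0.001, 0.0]
force: [-7.0, -2.4, 10.8]
grip_width: 0.0078
```

Call:
{"op": "jog_arm", "data": {"steps": [[0,0,2,0,0,0],[0,0,0,0,0,0],[0,0,0,0,0,0],[0,0,0,0,0,0],[0,0,0,0,0,0],[0,0,0,0,0,0],[0,0,0,0,0,0],[0,0,0,0,0,0]], "fingers": -0.35}}

```text
t: 26.62
tcp_pos: [0.5954, 0.3402, 0.1904]
eef_rot: [0.719, 0.695, -0.0, -0.0]
force: [-0.9, 0.1, 0.7]
grip_width: 0.0305
```

Call:
{"op": "jog_arm", "data": {"steps": [[0,0,12,0,0,0],[0,0,25,0,0,0],[0,0,40,0,0,0],[0,0,40,0,0,0],[0,0,40,0,0,0],[0,-38,0,0,0,0],[0,-38,0,0,0,0],[0,-38,0,0,0,0]]}}

```text
t: 27.28
tcp_pos: [0.5955, 0.2255, 0.35]
eef_rot: [0.718, 0.696, 0.001, 0.001]
force: [0.5, -1.0, -0.5]
grip_width: 0.0308
```

Call:
{"op": "jog_arm", "data": {"steps": [[0,-39,0,0,0,0],[0,-39,0,0,0,0],[0,-39,0,0,0,0],[0,-39,0,0,0,0],[0,-39,0,0,0,0],[0,-39,0,0,0,0],[0,-39,0,0,0,0],[0,-39,0,0,0,0]]}}

```text
t: 27.95
tcp_pos: [0.5951, -0.0876, 0.349]
eef_rot: [0.719, 0.695, 0.0, 0.001]
force: [1.3, 0.6, -0.5]
grip_width: 0.0303
```

Call:
{"op": "jog_arm", "data": {"steps": [[5,-39,0,0,0,-0.04],[5,-39,0,0,0,-0.042],[5,-39,0,0,0,0],[5,-39,0,0,0,0],[2,-39,0,0,0,0],[0,-8,0,0,0,0],[0,0,0,0,0,0],[0,0,0,0,0,0]]}}

```text
t: 28.62
tcp_pos: [0.6174, -0.2884, 0.3481]
eef_rot: [0.747, 0.665, 0.0, 0.0]
force: [0.4, -0.3, -0.3]
grip_width: 0.0307
```

```bash
python3 - <<'E'
from h import *
s=shot('scene','s9');t=shot('top','t9')
a=s['frame'][110:250,290:490,::-1]; b=s['frame'][270:400,180:330,::-1]
a=cv2.resize(a,None,fx=2.8,fy=2.8,interpolation=cv2.INTER_CUBIC); a=np.vstack([a,0*a])[:392]
b=cv2.resize(b,None,fx=1.6,fy=1.6); b=np.vstack([b,np.zeros((392-b.shape[0],b.shape[1],3),np.uint8)])
cv2.imwrite('pics/c14.png',np.hstack([a,b]));m=manip.get_obs();print(m['tcp_pos'],m['eef_rot'],m['force'],m['grip_width'])
E
```

```text
[ 0.61765317 -0.28705738  0.34837855] [7.46191253e-01 6.65731530e-01 2.68268895e-04 2.68758838e-04] [ 0.07808959 -0.39466065  0.02037907] 0.03093032725941208
```

View pics/c14.png

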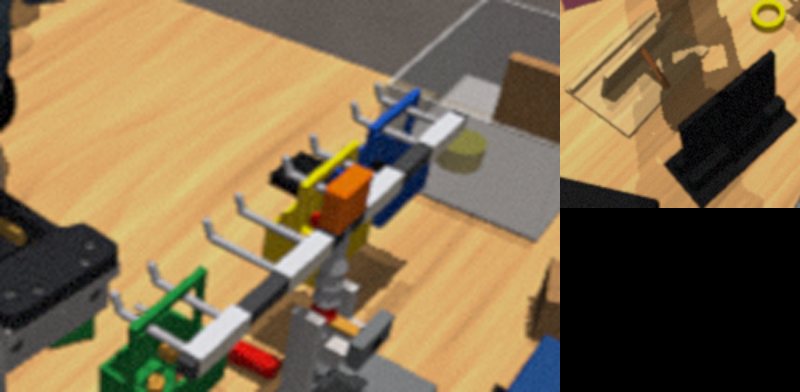

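Call:
{"op": "jog_arm", "data": {"steps": [[0,0,-35,0,0,0],[0,0,-35,0,0,0],[0,0,-35,0,0,0],[0,0,-35,0,0,0],[0,0,-35,0,0,0],[0,0,-35,0,0,0],[0,0,-22,0,0,0],[0,0,-13,0,0,0]], "fingers": 0.2}}

```text
t: 29.38
tcp_pos: [0.6161, -0.2856, 0.0992]
eef_rot: [0.746, 0.666, -0.001, -0.003]
force: [-0.1, -0.4, -0.3]
grip_width: 0.0563
```

Call:
{"op": "jog_arm", "data": {"steps": [[0,0,0,0,0,0],[0,0,0,0,0,0],[0,0,0,0,0,0],[0,0,0,0,0,0],[0,0,0,0,0,0],[0,0,0,0,0,0],[0,0,0,0,0,0],[0,0,0,0,0,0]], "fingers": -1}}

```text
t: 30.05
tcp_pos: [0.6176, -0.289, 0.1032]
eef_rot: [0.747, 0.665, 0.0, 0.0]
force: [0.2, 1.0, 1.8]
grip_width: 0.0099
```

Call:
{"op": "jog_arm", "data": {"steps": [[0,0,0,0,0,0],[0,0,0,0,0,0],[0,0,0,0,0,0]]}}

```text
t: 30.3
tcp_pos: [0.6176, -0.289, 0.1032]
eef_rot: [0.747, 0.665, 0.0, 0.0]
force: [0.3, 0.0, 3.8]
grip_width: 0.01
```

Call:
{"op": "jog_arm", "data": {"steps": [[0,0,6,0,0,0],[0,0,12,0,0,0],[0,0,20,0,0,0],[0,0,32,0,0,0],[0,0,40,0,0,0],[0,0,40,0,0,0],[-22,-1,0,0,0,0],[-22,-1,0,0,0,0]]}}

```text
t: 30.97
tcp_pos: [0.5745, -0.2915, 0.2573]
eef_rot: [0.746, 0.666, 0.001, 0.003]
force: [-0.8, -0.3, -3.0]
grip_width: 0.0096
```

Call:
{"op": "jog_arm", "data": {"steps": [[-22,-1,0,0,0,0.0935],[-22,-1,0,0,0,0.0935],[-22,-2,0,0,0,0],[-22,-2,0,-0.0085,0.116,0],[-22,-1,0,-0.0085,0.116,0],[-23,0,0,-0.0085,0.116,0],[0,0,0,0,0,0],[0,0,0,0,0,0]]}}

```text
t: 31.63
tcp_pos: [0.441, -0.2973, 0.2521]
eef_rot: [0.671, 0.721, -0.126, -0.118]
force: [0.1, 0.0, -2.7]
grip_width: 0.0099
```

```bash
python3 - <<'E'
from h import *
np.set_printoptions(precision=4,suppress=True)
m=manip.get_obs();R=Ro.from_quat(m['eef_rot']).as_matrix();print(m['tcp_pos'],m['force'],m['grip_width'],m['qpos']);print(R)
print('tilt',np.degrees(np.arccos(-R[2,2])))
f=m['tcp_pos']+R[:,2]*.095;print('foot',f)
s=shot('scene','s10');t=shot('top','t10')
a=s['frame'][200:340,150:330,::-1]; b=t['frame'][140:280,390:530,::-1]
cv2.imwrite('pics/c15.png',np.hstack([cv2.resize(x,None,fx=2.5,fy=2.5,interpolation=cv2.INTER_CUBIC) for x in(a,b)]))
E
```

```text
[ 0.441  -0.2973  0.2521] [ 0.0891  0.0155 -2.6787] 0.009855445622907754 [-0.6827  0.1281  1.6363 -0.2349  1.633  -0.739 ]
[[-0.0718  0.9381 -0.3388]
 [ 0.9974  0.0677 -0.024 ]
 [ 0.0005 -0.3397 -0.9406]]
tilt 19.85574066412448
foot [ 0.4088 -0.2996  0.1627]
```

Call:
{"op": "jog_arm", "data": {"steps": [[0,0,-30,0,0,0],[0,0,-35,0,0,0],[0,0,-35,0,0,0],[0,0,-25,0,0,0],[0,0,-10,0,0,0],[0,0,-5,0,0,0],[0,0,0,0,0,0]]}}

```text
t: 32.32
tcp_pos: [0.4407, -0.298, 0.1129]
eef_rot: [0.671, 0.721, -0.127, -0.118]
force: [0.9, 0.7, -1.8]
grip_width: 0.0097
```

Call:
{"op": "jog_arm", "data": {"steps": [[0,0,-2,0,0,0],[0,0,-2,0,0,0],[0,0,0,0,0,0]]}}

```text
t: 32.57
tcp_pos: [0.4412, -0.2983, 0.1098]
eef_rot: [0.671, 0.721, -0.127, -0.117]
force: [0.6, 0.1, -2.5]
grip_width: 0.0097
```

Call:
{"op": "jog_arm", "data": {"steps": [[0,0,-2,0,0,0],[0,0,-1,0,0,0],[0,0,0,0,0,0]]}}

```text
t: 32.82
tcp_pos: [0.4404, -0.2977, 0.1056]
eef_rot: [0.671, 0.721, -0.127, -0.118]
force: [0.3, -0.2, -2.7]
grip_width: 0.01
```

Not yet on the base; check the view before the last millimetres.

```bash
python3 - <<'E'
from h import *
s=shot('scene','s11');t=shot('top','t11')
a=s['frame'][210:350,150:330,::-1]; b=t['frame'][140:280,390:530,::-1]
cv2.imwrite('pics/c15.png',np.hstack([cv2.resize(x,None,fx=2.5,fy=2.5,interpolation=cv2.INTER_CUBIC) for x in(a,b)]))
E
```

Call:
{"op": "jog_arm", "data": {"steps": [[0,0,-2,0,0,0],[0,0,-1,0,0,0],[0,0,0,0,0,0]]}}

```text
t: 33.17
tcp_pos: [0.4402, -0.2976, 0.1022]
eef_rot: [0.671, 0.721, -0.127, -0.118]
force: [-0.0, 0.3, -1.8]
grip_width: 0.0096
```

Call:
{"op": "jog_arm", "data": {"steps": [[0,0,-1,0,0,0],[0,0,-1,0,0,0],[0,0,0,0,0,0]]}}

```text
t: 33.42
tcp_pos: [0.4405, -0.2978, 0.101]
eef_rot: [0.671, 0.721, -0.127, -0.118]
force: [0.7, 1.2, 1.5]
grip_width: 0.0102
```

Call:
{"op": "jog_arm", "data": {"steps": [[2,0,0.5,0,0,0],[2,0,0,0,0,0],[0,0,0,0,0,0]]}}

```text
t: 33.67
tcp_pos: [0.4446, -0.2978, 0.101]
eef_rot: [0.671, 0.721, -0.127, -0.118]
force: [-0.3, -0.0, 0.1]
grip_width: 0.0097
```

Call:
{"op": "jog_arm", "data": {"steps": [[2,0,0,0,0,0],[1,0,0,0,0,0],[0,0,0,0,0,0]]}}

```text
t: 33.92
tcp_pos: [0.4475, -0.2977, 0.101]
eef_rot: [0.671, 0.721, -0.127, -0.118]
force: [-0.3, -0.7, -1.8]
grip_width: 0.0099
```

Call:
{"op": "jog_arm", "data": {"steps": [[1,0,0,0,0,0],[1,0,0,0,0,0],[0,0,0,0,0,0]]}}

```text
t: 34.17
tcp_pos: [0.4486, -0.2977, 0.101]
eef_rot: [0.671, 0.721, -0.128, -0.119]
force: [-3.5, -0.9, 0.1]
grip_width: 0.0102
```

Call:
{"op": "jog_arm", "data": {"steps": [[0,0,0,0,0,0],[0,0,0,0,0,0],[0,0,0,0,0,0],[0,0,0,0,0,0],[0,0,0,0,0,0]], "fingers": -0.5}}

```text
t: 34.58
tcp_pos: [0.4497, -0.2978, 0.1013]
eef_rot: [0.671, 0.721, -0.127, -0.118]
force: [0.3, -0.8, -0.1]
grip_width: 0.0235
```

Call:
{"op": "jog_arm", "data": {"steps": [[3.4,0.2,9.4,0,0,0],[6.8,0.5,18.8,0,0,0],[10,0.7,28,0,0,0],[12,1,36,0,0,0],[0,0,40,0,0,0],[0,0,40,0,0,0],[-15,38,0,0.0085,-0.116,0],[-15,38,0,0.0085,-0.116,0]]}}

```text
t: 35.25
tcp_pos: [0.4553, -0.221, 0.2774]
eef_rot: [0.681, 0.731, -0.04, -0.034]
force: [-1.0, -0.3, 0.8]
grip_width: 0.0235
```

Call:
{"op": "jog_arm", "data": {"steps": [[-15,38,0,0.0085,-0.116,0],[-15,38,0,0,0,0],[-15,38,0,0,0,0],[-10,38,0,0,0,0],[0,38,0,0,0,0],[0,38,0,0,0,0],[0,0,0,0,0,0],[0,0,0,0,0,0]]}}

```text
t: 35.92
tcp_pos: [0.3966, 0.0102, 0.2743]
eef_rot: [0.68, 0.734, 0.0, 0.001]
force: [-0.1, 0.1, 0.6]
grip_width: 0.0234
```

```bash
python3 - <<'E'
from h import *
s=shot('scene','s12');t=shot('top','t12')
a=s['frame'][120:345,170:470,::-1]; b=t['frame'][110:250,170:520,::-1]
a=cv2.resize(a,(480,360),interpolation=cv2.INTER_CUBIC); c=cv2.resize(s['frame'][230:350,170:290,::-1],(320,360),interpolation=cv2.INTER_CUBIC)
b=cv2.resize(b,(600,240),interpolation=cv2.INTER_CUBIC); b=np.hstack([b,np.zeros((240,200,3),np.uint8)])
cv2.imwrite('pics/final.png',np.vstack([np.hstack([a,c]),b]));print(manip.get_obs()['tcp_pos'])
E
```

```text
[0.39681128 0.00816104 0.27381906]
```

View pics/final.png

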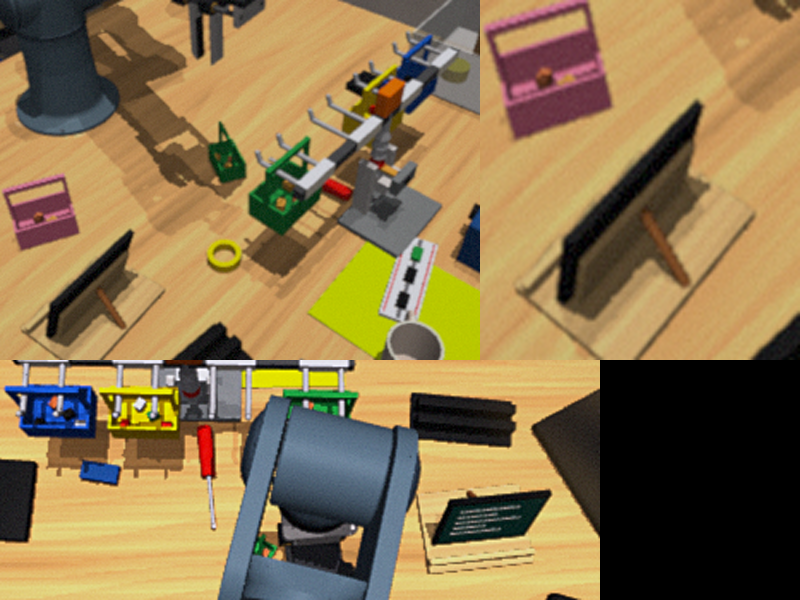

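The final view shows all three caddies hanging on their own hooks at hooks 0, 1 and 3. The tablet leans on the panel behind the lip, and the dock is empty. I am handing in.

```bash
python3 -c "
from workcell import manip
print(manip.close_job())"
```

```text
the job is handed in; nothing more can be done
None
```

I finished the job and handed it in at about 36 s on the robot's clock; the hand-in gave no verdict.

- **Rail:** I raised it first. I lifted the orange grip about 63 mm and let go, and the rail settled with the red tooth on the pawl. The hook tips measured about 60 mm higher than at the start.
- **Caddies:** Three were on the bench; there was no red one. Blue hangs on hook 0, yellow on hook 1 and the larger green one on hook 3. Blue had been knocked about 5 cm aside during the run, so I measured it again before gripping it. I left the pink caddy and the small green one alone.
- **Tablet:** It came out of the dock and was set on the base of the rest. I slid it back until it touched the panel, which was where I expected contact. It stayed there after release.

**Last checks:** The final picture shows all three handles on their prongs, the tablet leaning in the rest and the dock empty. The robot was clear of everything. The other items I could see were undisturbed.

**Disagreements:**
- The handles touched the prongs about 7 mm higher than the camera measurement predicted.
- While I held it, the green caddy tilted about 10°, and it was pressed onto the hook with about 30 N. It settled level when released.

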